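Slide the slate slip out and lay it on the bonsai turntable

ROBOT

A 6-joint arm with a two-finger parallel gripper is mounted at the origin on the work surface. World frame = base frame: x ahead of the robot, y to its left, z up, the work surface at z = 0. Lengths are in m, angles in rad, forces in N, time in s.
With the tool pointing down it reaches from about 0.35 to 0.85 m from the base axis. Payload 8.1 kg.
Tool frame: the origin (TCP) lies midway between the tips of the shut fingers; the grasp point (between the pads) lies 19 mm behind it; z points along the fingers, y is the line along which they close (so a half turn about z gives the same grasp; the last joint's range is limited). The gripper opens to 93 mm and grips with 3 to 60 N. Pads are 15 mm wide; open, the fingers measure 128 mm over their backs; the gripper's body (75 mm by 188 mm) begins 65 mm behind the grasp point.
Start: joints at [1.24, 0.13, 1.488, -0, 1.523, -0.085], TCP at [0.146, 0.582, 0.219] pointing down, gripper open.
Joint ranges: [-2.96, 2.96], [-0.89, 2.26], [0.02, 2.5], [-1.34, 4.48], [0, 2.73], [-2.66, 2.66]. Speed limits (rad/s): [2.39, 2.39, 2.79, 3.14, 3.14, 3.14].

INTERFACE

Orientations are given as a rotation vector (axis times angle).
In Python, from plant import robot, cams gives the robot as it stands. The module is installed in compiled form; this text tells all that it offers.
- The arm moves only by the tool play_rows, never from a script. Its arguments are lists of equal length, an entry for each row: "slide": the shift along the tool's x, y, z scaled (see below), a list of three; "twist": the turn, a rotation vector about the tool's x, y, z scaled (see below), a list of three. A call has exactly 8 rows; each row shifts and turns the commanded pose from where the row before left it, along the tool's axes as they then stand; what a row does not reach is not made up. The controller multiplies each number of a shift by 25 cm and each number of a turn by 60 degrees. A row lasts 1/10 s, in which the tool goes at most 50 mm and 8.59 degrees, less where a joint would pass 70% of its speed; a pose out of reach is approached as far as the arm can. A call with a number of a shift or a turn outside -1 to 1 is refused whole. A call with a gripper value outside its range is refused whole. "fingers" is the closure, from -1 (fully open) to 1 (shut), set as the call begins (left out, the last holds). The fingers move at their own pace and stop on an object; "force" is the grip in N (left out, the last holds). Time passes only in rows, so rows that do not move let the fingers close, or fill a call up. It gives the time, the measured TCP pose, the force, the opening and the grip force at its end, in the units of the state.
- robot.read_state(): the state, without advancing time (a new reading comes with each control period).
- cams.read_camera(name): name is "scene" or "top"; returns (picture, depth): 384x512x3 uint8, red, green, blue; 384x512 float32, m along the optical axis (not along the pixel's ray), 0 where there is no reading.
- cams.get_calibration(name): a dict with "fx", "fy", "cx", "cy" (pixels), "k1" (the pictures are not rectified: a ray, as slopes to the right and down, at radius r is drawn at 1 + k1 r^2 times it, then the intrinsics apply), "world_from_camera" (4x4, takes a point from camera to world coordinates). Camera axes: x right, y down, z forward; pixel columns grow to the right and rows downward; lengths in m; the calibration is good to about 2 mm. A picture is of the moment at which its call begins. get_calibration takes no time and is no camera call.
- robot.close_job(): hands the job in; it is judged then, once.
The state is a dict: "t": time; "q": joint angles; "dq": joint speeds; "joint_torque": joint torques, N m; "tool_pos": TCP position; "orientation": TCP orientation; "force": force on the tool from outside, world axes, zero at the start; "wrist_torque": the same for the moment, N m; "opening": finger opening in m; "gripper_force": force on a finger pad.
Only numpy, scipy, OpenCV 4.12 (cv2) and the standard library are available. Lean on these libraries where they do the work, as an engineer would, in place of code of your own. Each camera call takes 0.05 s, during which the arm holds its last target. There are 200 camera calls.

TASK

The thin slate slip lies in the shallow groove of the low wooden stand, too flat to be picked up there. Pressing on it lightly, because slate cracks, slide it along the groove until one end juts a few centimetres over the stand's open end, then pinch the jutting end by its two long edges, lift it clear and lay it flat and centred on the round wooden turntable. Do not drop it, and leave everything else on the board where it stands.

Things in the scene. Friction and masses are not known exactly. Their poses are not given: they have to be found in the camera images.
- slate: Dark grey slate slip, 150 (its x) x 50 (y) x 3 mm, 50-85 g. Origin: centre of its underside, z up. Starts in the stand's groove, along its x, -x end 4-28 mm inside the open end. Smooth below (friction 0.35, more on fingertips): a 5-12 N press with shut fingertips drags it, pressed only where the stand is beneath. Cracks above 25 N on stand or turntable. Tips off if it juts out over 70 mm.
- stand: Low wooden stand, immovable, 190 (x) x 90 (y) mm. Origin: centre of its underside, z up. Flat top 50 mm above the board with a groove along x, 54 mm wide, between strips 10 mm wide, 3.5 mm tall (0.5 mm above the slate's face); a like strip closes the +x end. The -x end is open and faces roughly the robot. The top is 18 mm thick, standing out 40 mm past the legs there: free space below.
- stand_front (a point): Middle of the stand's open end: on the groove floor (50 mm above the board), at the very edge, 95 mm from the stand's origin along its -x. Its axes are the stand's.
- turntable_top (a point): Centre of the top face of the round wooden turntable, 45 mm above the board. The disc, 90 mm across, 18 mm thick, turns lightly (about 0.03 N m) on a fixed foot (60 mm across under the disc, 84 mm at the board). The slate is longer than the disc: lying centred, its ends jut out 30 mm on both sides, so fingers holding an end can reach past the rim.
- mister: Bystander: green plastic spray mister with a push button, 68 mm across, 182 mm tall. Origin under its centre.
- bonsai_tray: Bystander: shallow brown rectangular bonsai tray, 120 x 170 x 44 mm. Origin under its centre.
- root_hook: Bystander: root hook lying down, dark wooden handle 18 mm thick and bent stainless steel tip, 200 mm long along its y. Origin under its middle.
- vase: Bystander: small glass vase, 68 mm across, 115 mm tall. Origin under its centre.
- wire_spool: Bystander: black spool of copper training wire, standing on a flange, 70 mm across, 36 mm tall. Origin under its centre.
- moss_pot: Bystander: small blue pot with moss, 76 mm across, 55 mm tall. Origin under its centre.
- turntable: The same turntable as a whole; origin under the centre of its foot, on the board; z up.
Mind the look-alikes: they are no part of the job. Several things have the shape of the slate; the one meant has the colours described above.

How it is judged:
By the outcome, as a careful person would: the job done as asked, in the order asked, and still so for the second after the job is handed in, with the robot touching nothing.
It also fails if it takes over 58 s, if anything falls off the work surface, if the arm or the gripper's body presses on something with over 40 N, if the wrist force passes 120 N, or if a joint passes its speed limit or range.

## Working session

There is one attempt and no reset: what is moved stays moved. The work goes in short steps, Python scripts to look and compute and a tool call to move; the robot and the scene stay as the last step left them, time stands still between calls to the robot, and variables do not carry over. Pictures are saved under pics/ and viewed, at most 10 in all, crops included, and the job is handed in when it is done.

Besides the shell and the picture viewer there is one more tool, called after "Emit:" as name(argument=value, ...) on one line, values as JSON. play_rows: Moves the arm, as the interface text tells. Shifts and turns lie within -1 to 1; 1 stands for 25 cm of shift or 60 degrees of turn. Its arguments: {"type":"object","properties":{"slide":{"type":"array"},"twist":{"type":"array"},"fingers":{"type":"number"},"force":{"type":"number"}},"required":["slide","twist"]}

```bash
mkdir -p pics
cat > h.py <<'E'
import numpy as np, cv2
from plant import robot, cams
from scipy.spatial.transform import Rotation as R
def look(n,save=None):
    p,d=cams.read_camera(n)
    if save: cv2.imwrite('pics/'+save,p[:,:,::-1])
    return p,d
def rays(n):
    c=cams.get_calibration(n)
    K=np.array([[c['fx'],0,c['cx']],[0,c['fy'],c['cy']],[0,0,1.]])
    v,u=np.mgrid[0:384,0:512]
    uv=np.stack([u,v],-1).reshape(-1,1,2).astype(float)
    r=cv2.undistortPoints(uv,K,np.array([c['k1'],0,0,0,0.])).reshape(384,512,2)
    return np.dstack([r,np.ones((384,512))]),c['world_from_camera']
def cloud(n,d):
    r,T=rays(n); T=np.array(T)
    return (r*d[...,None])@T[:3,:3].T+T[:3,3]
def onplane(n,u,v,z):
    r,T=rays(n);T=np.array(T); w=T[:3,:3]@r[int(v),int(u)]
    return T[:3,3]+w*(z-T[2,3])/w[2]
E
python3 - <<'E'
from h import *
for n in('top','scene'):
    p,d=look(n,n+'1.png'); np.savez(n+'1.npz',p=p,d=d)
    print(n,np.round(cams.get_calibration(n)['world_from_camera'],2).tolist())
s=robot.read_state();print({k:np.round(v,3).tolist() for k,v in s.items()})
E
```

```text
top [[0.01, -0.99, 0.11, 0.42], [-1.0, -0.01, 0.0, 0.04], [-0.0, -0.11, -0.99, 1.37], [0.0, 0.0, 0.0, 1.0]]
scene [[-0.04, 0.67, -0.74, 1.35], [1.0, 0.02, -0.03, 0.06], [-0.01, -0.74, -0.68, 0.8], [0.0, 0.0, 0.0, 1.0]]
{'t': 0.1, 'q': [1.24, 0.131, 1.489, 0.0, 1.523, -0.085], 'dq': [-0.001, -0.001, -0.001, 0.002, 0.001, -0.0], 'joint_torque': [0.001, -56.134, -49.309, 0.077, 0.029, -0.0], 'tool_pos': [0.146, 0.581, 0.218], 'orientation': [-0.385, -3.118, 0.003], 'force': [-0.311, 0.123, -0.706], 'wrist_torque': [-0.049, 0.028, 0.041], 'gripper_force': 0.0, 'opening': 0.093}
```

View pics/top1.png

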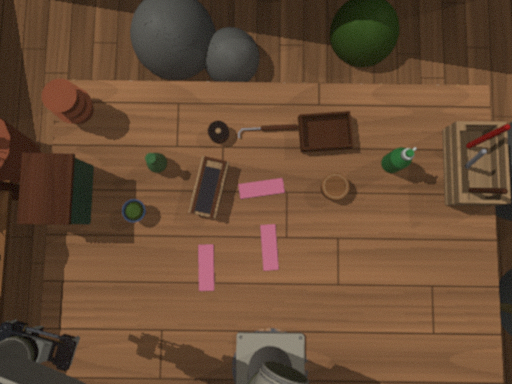

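View pics/scene1.png

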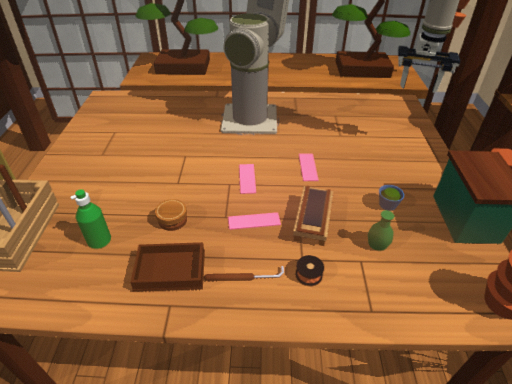

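The top view shows the stand at about (208,187) with the dark slate in its groove, its open end towards row 215. The turntable is at (335,187), and the pink slips are look-alikes. Next I'll measure them.

Run:
```python
from h import *
f=np.load('top1.npz');p,d=f['p'].astype(int),f['d'];X=cloud('top',d)
def rect(P):
    (c,s,a)=cv2.minAreaRect(P.astype(np.float32)*1000);b=cv2.boxPoints((c,s,a));return np.round(c,1),np.round(s,1),round(a,1),np.round(b).tolist()
box=np.zeros(d.shape,bool);box[145:230,180:238]=1
m=box&(X[...,2]>.035)&(X[...,2]<.075); print('stand',m.sum(),rect(X[m][:,:2]),np.percentile(X[m][:,2],[5,50,95]))
lum=p.sum(2);sat=p.max(2)-p.min(2)
s=m&(sat<30)&(lum<200)
n,l,st,_=cv2.connectedComponentsWithStats(s.astype(np.uint8));k=1+np.argmax(st[1:,4]);s=l==k
r,T=rays('top');w=r@T[:3,:3].T;P=T[:3,3]+w*((.053-T[2,3])/w[...,2:])
print('slate',s.sum(),rect(P[s][:,:2]),np.median(X[s][:,2]),st[k])
box[:]=0;box[165:210,310:360]=1
m=box&(X[...,2]>.036)&(X[...,2]<.055);print('tt',m.sum(),cv2.minEnclosingCircle(X[m][:,:2].astype(np.float32)),np.median(X[m][:,2]))
crop=f['p'][140:235,110:380][:,:,::-1];cv2.imwrite('pics/c1.png',cv2.resize(crop,None,fx=2.9,fy=2.9,interpolation=cv2.INTER_CUBIC))
f=np.load('scene1.npz');crop=f['p'][170:255,280:350][:,:,::-1];cv2.imwrite('pics/c2.png',cv2.resize(crop,None,fx=6,fy=6,interpolation=cv2.INTER_CUBIC))
```

```text
stand 1661 (array([575. , 209.6]), array([ 91. , 192.8]), 78.0, [[471.0, 185.0], [660.0, 145.0], [679.0, 234.0], [490.0, 274.0]]) [0.04678407 0.05218965 0.05703105]
slate 730 (array([564.5, 211.3]), array([ 52.8, 147.1]), 78.1, [[487.0, 201.0], [631.0, 170.0], [642.0, 222.0], [498.0, 252.0]]) 0.05294104738580996 [195 166  25  48 730]
tt 622 ((0.5840637683868408, -0.20284999907016754), 0.04679807275533676) 0.04437580559391574
```

View pics/c1.png

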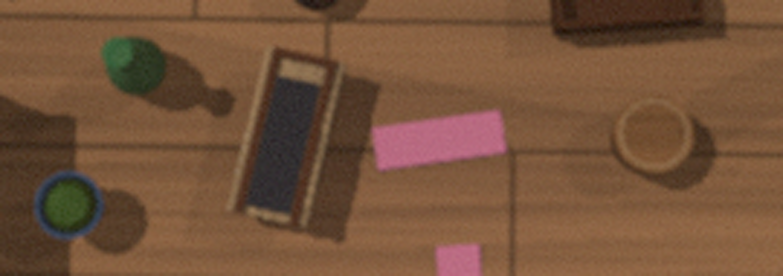

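Emit:
play_rows(slide=[[0,0,0],[-0.17,-0.09,0],[-0.17,-0.09,0],[-0.17,-0.09,0],[-0.17,-0.09,0],[-0.17,-0.09,0],[-0.17,-0.09,0],[-0.17,-0.09,0]], twist=[[0,0,-0.035],[0,0,0],[0,0,0],[0,0,0],[0,0,0],[0,0,0],[0,0,0],[0,0,0]], fingers=1, force=20)

```text
t: 0.9
tool_pos: [0.4053, 0.3645, 0.2183]
orientation: [-0.328, -3.124, 0.0]
force: [-0.2, 0.8, -0.3]
opening: 0.0335
gripper_force: 0.0
```

Emit:
play_rows(slide=[[-0.17,-0.09,0],[-0.17,-0.09,0],[-0.17,-0.09,0],[-0.17,-0.09,0],[-0.17,-0.09,0],[0,0,0.15],[0,0,0.15],[0,0,0]], twist=[[0,0,0],[0,0,0],[0,0,0],[0,0,0],[0,0,0],[0,0,0],[0,0,0],[0,0,0]])

```text
t: 1.7
tool_pos: [0.5847, 0.2102, 0.1364]
orientation: [-0.328, -3.113, 0.007]
force: [-1.3, -0.8, -0.3]
opening: 0.0005
gripper_force: 0.0
```

```bash
cat > g.py <<'E'
from h import *
import sys
s=robot.read_state();M=R.from_rotvec(s['orientation']).as_matrix()
C=np.array([.575,.2096]);a=np.radians(-12);A=np.array([[np.cos(a),np.sin(a)],[-np.sin(a),np.cos(a)]])
print('t',s['t'],'pos',np.round(s['tool_pos'],4),'stand xy mm',np.round(A@(s['tool_pos'][:2]-C)*1000,1),'F',np.round(s['force'],1),'open',round(s['opening'],4),s['gripper_force'])
print('yaw of -toolx',np.degrees(np.arctan2(-M[1,0],-M[0,0])).round(2),'z',M[:,2].round(3))
E
python3 g.py
```

```text
t 1.7 pos [0.5847 0.2102 0.1364] stand xy mm [9.3 2.6] F [-1.3 -0.8 -0.3] open 0.0005 0.0
yaw of -toolx -12.04 z [-0.011 -0.003 -1.   ]
```

Emit:
play_rows(slide=[[-0.02,-0.01,0],[0,0,0.1],[0,0,0.1],[0,0,0.06],[0,0,0],[0,0,0],[0,0,0],[0,0,0]], twist=[[0,0,0],[0,0,0],[0,0,0],[0,0,0],[0,0,0],[0,0,0],[0,0,0],[0,0,0]])

```text
t: 2.5
tool_pos: [0.5943, 0.2088, 0.0805]
orientation: [0.328, 3.122, 0.001]
force: [1.0, -0.2, 0.7]
opening: 0.0001
gripper_force: 0.0
```

```bash
python3 g.py
```

```text
t 2.5 pos [0.5943 0.2088 0.0805] stand xy mm [19.1  3.3] F [ 1.  -0.2  0.7] open 0.0001 0.0
yaw of -toolx -11.98 z [ 0.003  0.001 -1.   ]
```

Emit:
play_rows(slide=[[0,-0.012,0.04],[0,0,0.04],[0,0,0.006],[0,0,0.004],[0,0,0],[0,0,0],[0,0,0],[0,0,0]], twist=[[0,0,0],[0,0,0],[0,0,0],[0,0,0],[0,0,0],[0,0,0],[0,0,0],[0,0,0]])

```text
t: 3.3
tool_pos: [0.5928, 0.2056, 0.0564]
orientation: [0.328, 3.124, 0.0]
force: [-0.3, -0.1, -0.3]
opening: 0.0008
gripper_force: 0.0
```

Emit:
play_rows(slide=[[0,0,0.004],[0,0,0],[0,0,0],[0,0,0],[0,0,0],[0,0,0],[0,0,0],[0,0,0]], twist=[[0,0,0],[0,0,0],[0,0,0],[0,0,0],[0,0,0],[0,0,0],[0,0,0],[0,0,0]])

```text
t: 4.1
tool_pos: [0.5926, 0.2055, 0.0552]
orientation: [0.328, 3.124, 0.0]
force: [0.6, -1.0, -0.0]
opening: 0.0005
gripper_force: 0.0
```

Emit:
play_rows(slide=[[0,0,0.004],[0,0,0],[0,0,0.003],[0,0,0],[0,0,0],[0,0,0],[0,0,0],[0,0,0]], twist=[[0,0,0],[0,0,0],[0,0,0],[0,0,0],[0,0,0],[0,0,0],[0,0,0],[0,0,0]])

```text
t: 4.9
tool_pos: [0.5925, 0.2056, 0.0534]
orientation: [-0.328, -3.124, 0.0]
force: [0.0, 0.7, 0.2]
opening: 0.0005
gripper_force: 0.0
```

Emit:
play_rows(slide=[[0,0,0.003],[0,0,0],[0,0,0],[0,0,0],[0,0,0],[0,0,0],[0,0,0],[0,0,0]], twist=[[0,0,0],[0,0,0],[0,0,0],[0,0,0],[0,0,0],[0,0,0],[0,0,0],[0,0,0]])

```text
t: 5.7
tool_pos: [0.5928, 0.2056, 0.0533]
orientation: [0.328, 3.124, 0.0]
force: [-2.4, -0.9, 4.6]
opening: 0.0006
gripper_force: 2.7
```

Emit:
play_rows(slide=[[0,0,0.002],[0,0,0],[0,0,0],[0,0,0],[0,0,0],[0,0,0],[0,0,0],[0,0,0]], twist=[[0,0,0],[0,0,0],[0,0,0],[0,0,0],[0,0,0],[0,0,0],[0,0,0],[0,0,0]])

```text
t: 6.5
tool_pos: [0.593, 0.2057, 0.0533]
orientation: [0.328, 3.123, 0.001]
force: [-2.8, -0.1, 6.8]
opening: 0.0004
gripper_force: 4.0
```

Emit:
play_rows(slide=[[0.01,0,0.001],[0.012,0,0],[0.012,0,0],[0.012,0,0],[0.012,0,0],[0.012,0,0],[0.012,0,0],[0,0,0]], twist=[[0,0,0],[0,0,0],[0,0,0],[0,0,0],[0,0,0],[0,0,0],[0,0,0],[0,0,0]])

```text
t: 7.3
tool_pos: [0.5737, 0.2101, 0.0533]
orientation: [0.327, 3.122, 0.001]
force: [0.7, 0.2, 6.0]
opening: 0.0002
gripper_force: 3.0
```

```bash
python3 g.py
python3 - <<'E'
from h import *
p,d=look('scene');cv2.imwrite('pics/c3.png',cv2.resize(p[150:255,270:370][:,:,::-1],None,fx=5.5,fy=5.5,interpolation=cv2.INTER_CUBIC))
E
```

```text
t 7.3 pos [0.5737 0.2101 0.0533] stand xy mm [-1.4  0.3] F [0.7 0.2 6. ] open 0.0002 3.040950495778816
yaw of -toolx -11.98 z [ 0.003  0.001 -1.   ]
```

View pics/c3.png

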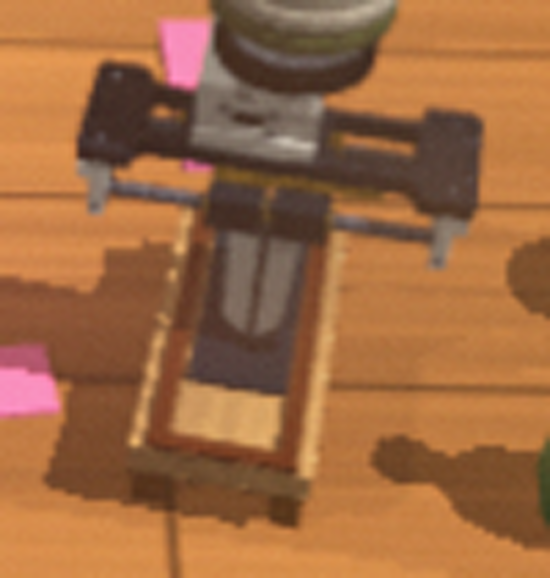

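The picture shows the gap behind the slate (crop rows 388–440) has grown to about 40 mm, so it follows the fingers. I'll keep dragging.

Emit:
play_rows(slide=[[0.012,0,0.001],[0.02,0,0],[0.02,0,0],[0.02,0,0],[0.02,0,0],[0.02,0,0],[0.012,0,0],[0,0,0]], twist=[[0,0,0],[0,0,0],[0,0,0],[0,0,0],[0,0,0],[0,0,0],[0,0,0],[0,0,0]])

```text
t: 8.15
tool_pos: [0.5436, 0.2167, 0.0533]
orientation: [0.327, 3.121, 0.002]
force: [-0.8, -0.1, 8.0]
opening: 0.0006
gripper_force: 3.7
```

```bash
python3 g.py
cat > edge.py <<'E'
from h import *
import sys
f=look('scene');p=f[0].astype(int)
# profile of slate +x end along groove centreline, plane z=.053 (slate) sampled in scene camera
C=np.array([.575,.2096]);a=np.radians(-12);ex=np.array([np.cos(a),np.sin(a)]);ey=np.array([-ex[1],ex[0]])
c=cams.get_calibration('scene');Ti=np.linalg.inv(np.array(c['world_from_camera']))
K=np.array([[c['fx'],0,c['cx']],[0,c['fy'],c['cy']],[0,0,1.]])
s=np.arange(-150,100,3)
for y in(-15,15):
    P=np.array([[*(C+ex*i/1000+ey*y/1000),.052] for i in s])
    uv=cv2.projectPoints(P,cv2.Rodrigues(Ti[:3,:3])[0],Ti[:3,3],K,np.array([c['k1'],0,0,0,0.]))[0].reshape(-1,2)
    v=cv2.remap(f[0],uv[:,0].astype(np.float32),uv[:,1].astype(np.float32),1).reshape(-1,3).astype(int)
    print(y,' '.join(f'{i}:{q[0]-q[2]}' for i,q in zip(s,v)))
E
python3 edge.py
```

```text
t 8.15 pos [0.5436 0.2167 0.0533] stand xy mm [-32.2   0.4] F [-0.8 -0.1  8. ] open 0.0006 3.6594588264415506
yaw of -toolx -11.98 z [ 0.003  0.001 -1.   ]
-15 -150:76 -147:57 -144:39 -141:29 -138:23 -135:23 -132:24 -129:25 -126:30 -123:32 -120:32 -117:32 -114:32 -111:33 -108:33 -105:30 -102:27 -99:26 -96:26 -93:27 -90:27 -87:27 -84:27 -81:27 -78:29 -75:30 -72:29 -69:29 -66:29 -63:31 -60:31 -57:31 -54:30 -51:29 -48:30 -45:31 -42:33 -39:33 -36:33 -33:35 -30:36 -27:38 -24:39 -21:40 -18:40 -15:39 -12:35 -9:31 -6:31 -3:31 0:31 3:32 6:31 9:31 12:31 15:37 18:59 21:90 24:104 27:109 30:110 33:110 36:108 39:109 42:108 45:106 48:108 51:107 54:106 57:107 60:108 63:109 66:108 69:107 72:110 75:112 78:113 81:113 84:111 87:104 90:94 93:90 96:87 99:76
15 -150:60 -147:45 -144:36 -141:27 -138:24 -135:24 -132:25 -129:29 -126:31 -123:33 -120:34 -117:33 -114:33 -111:32 -108:33 -105:31 -102:29 -99:31 -96:30 -93:29 -90:28 -87:28 -84:30 -81:29 -78:29 -75:28 -72:29 -69:29 -66:30 -63:30 -60:31 -57:30 -54:30 -51:31 -48:31 -45:32 -42:32 -39:31 -36:31 -33:33 -30:37 -27:36 -24:35 -21:34 -18:33 -15:32 -12:32 -9:31 -6:31 -3:30 0:32 3:34 6:33 9:30 12:30 15:37 18:56 21:102 24:111 27:115 30:115 33:115 36:114 39:114 42:113 45:113 48:115 51:116 54:117 57:117 60:115 63:114 66:114 69:115 72:118 75:118 78:118 81:118 84:116 87:105 90:96 93:90 96:82 99:70
```

Emit:
play_rows(slide=[[0.01,0,0],[0.01,0,0],[0,0,0],[0,0,0],[0,0,-0.02],[0,0,-0.08],[0,0,-0.1],[0,0,0]], twist=[[0,0,0],[0,0,0],[0,0,0],[0,0,0],[0,0,0],[0,0,0],[0,0,0],[0,0,0]])

```text
t: 9.0
tool_pos: [0.5396, 0.218, 0.1055]
orientation: [0.327, 3.119, 0.004]
force: [0.8, 0.4, 0.1]
opening: -0.0
gripper_force: 0.0
```

Emit:
play_rows(slide=[[0.1,0,0],[0.1,0,0],[0.1,0,0],[0,0,0],[0,0,0],[0,0,0],[0,0,0],[0,0,0]], twist=[[0,0,0],[0,0,0],[0,0,0],[0,0,0],[0,0,0],[0,0,0],[0,0,0],[0,0,0]], fingers=-1)

```text
t: 9.8
tool_pos: [0.4645, 0.2326, 0.1015]
orientation: [0.329, 3.124, -0.0]
force: [-0.8, -0.3, -1.1]
opening: 0.0596
gripper_force: 0.0
```

```bash
python3 g.py;python3 - <<'E'
from h import *
p,d=look('scene');cv2.imwrite('pics/c4.png',cv2.resize(p[140:255,270:370][:,:,::-1],None,fx=5,fy=5,interpolation=cv2.INTER_CUBIC))
E
python3 edge.py | sed 's/-1[0-4].*0:3/ .. /'
```

```text
t 9.8 pos [0.4645 0.2326 0.1015] stand xy mm [-112.9   -0.5] F [-0.8 -0.3 -1.1] open 0.0596 0.0
yaw of -toolx -12.02 z [ 0. -0. -1.]
-15 -150:69  .. 8 3:38 6:36 9:38 12:50 15:84 18:104 21:111 24:111 27:110 30:109 33:109 36:110 39:110 42:108 45:110 48:111 51:109 54:108 57:108 60:108 63:110 66:110 69:109 72:111 75:111 78:113 81:114 84:113 87:104 90:96 93:91 96:85 99:72
15 -150:127  .. 9 3:38 6:37 9:38 12:50 15:80 18:111 21:115 24:116 27:115 30:115 33:115 36:116 39:115 42:114 45:114 48:115 51:116 54:117 57:119 60:116 63:115 66:114 69:116 72:118 75:117 78:117 81:117 84:115 87:107 90:96 93:88 96:84 99:71
```

View pics/c4.png

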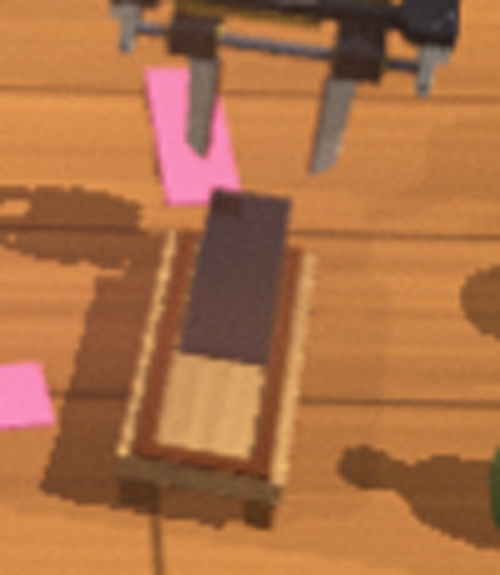

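The slate now juts about 42 mm over the open end (crop rows 190–245) and lies straight. I'll descend around the jutting end.

Emit:
play_rows(slide=[[0.01,0,0],[0,0,0],[0,0,0],[0,0,0.06],[0,0,0.08],[0,0,0.08],[0,0,0.05],[0,0,0]], twist=[[0,0,0],[0,0,0],[0,0,0],[0,0,0],[0,0,0],[0,0,0],[0,0,0],[0,0,0]])

```text
t: 10.7
tool_pos: [0.4594, 0.2326, 0.0313]
orientation: [-0.328, -3.12, 0.003]
force: [-0.5, -0.1, -0.2]
opening: 0.0932
gripper_force: 0.0
```

Emit:
play_rows(slide=[[0,0,0],[0,0,0],[0,0,0],[0,0,0],[0,0,0],[0,0,0],[0,0,0],[0,0,0]], twist=[[0,0,0],[0,0,0],[0,0,0],[0,0,0],[0,0,0],[0,0,0],[0,0,0],[0,0,0]])

```text
t: 11.5
tool_pos: [0.4614, 0.2334, 0.0341]
orientation: [-0.328, -3.124, 0.0]
force: [0.7, -0.8, 0.3]
opening: 0.093
gripper_force: 0.0
```

```bash
python3 g.py
```

```text
t 11.5 pos [0.4614 0.2334 0.0341] stand xy mm [-116.    -0.4] F [ 0.7 -0.8  0.3] open 0.093 0.0
yaw of -toolx -11.98 z [-0. -0. -1.]
```

Emit:
play_rows(slide=[[0,0,0],[0,0,0],[0,0,0],[0,0,0],[0,0,0],[0,0,0],[0,0,0],[0,0,0]], twist=[[0,0,0],[0,0,0],[0,0,0],[0,0,0],[0,0,0],[0,0,0],[0,0,0],[0,0,0]], fingers=1, force=30)

```text
t: 12.3
tool_pos: [0.4615, 0.2334, 0.0341]
orientation: [-0.328, -3.124, 0.0]
force: [0.0, -0.1, -0.0]
opening: 0.049
gripper_force: 30.0
```

Emit:
play_rows(slide=[[0,0,0],[0,0,0],[0,0,-0.004],[0,0,-0.008],[0,0,-0.012],[0,0,-0.02],[0,0,-0.02],[0,0,0]], twist=[[0,0,0],[0,0,0],[0,0,0],[0,0,0],[0,0,0],[0,0,0],[0,0,0],[0,0,0]])

```text
t: 13.1
tool_pos: [0.4623, 0.2337, 0.0514]
orientation: [0.328, 3.123, 0.001]
force: [0.9, 0.1, -0.5]
opening: 0.0492
gripper_force: 30.0
```

```bash
python3 g.py
cat > pose.py <<'E'
from h import *
import sys
u0,v0,u1,v1=map(int,sys.argv[1:5])
p,d=look('top');X=cloud('top',d);p=p.astype(int)
m=np.zeros(d.shape,bool);m[v0:v1,u0:u1]=1
m&=(p.max(2)-p.min(2)<35)&(p.sum(2)<210)&(X[...,2]<.15)&(X[...,2]>.035)
n,l,st,_=cv2.connectedComponentsWithStats(m.astype(np.uint8));m=l==1+np.argmax(st[1:,4])
Q=X[m];c=np.median(Q,0);cf=np.linalg.lstsq(np.c_[Q[:,:2]-c[:2],np.ones(len(Q))],Q[:,2],rcond=None)[0]
print(m.sum(),cv2.minAreaRect(Q[:,:2].astype(np.float32)*1000),c,'slopes',cf)
if len(sys.argv)>5: cv2.imwrite('pics/'+sys.argv[5],cv2.resize(p[v0-20:v1+20,u0-20:u1+20,::-1].astype(np.uint8),None,fx=4,fy=4,interpolation=cv2.INTER_CUBIC))
E
python3 pose.py 180 155 240 235
```

```text
t 13.1 pos [0.4623 0.2337 0.0514] stand xy mm [-1.153e+02  1.000e-01] F [ 0.9  0.1 -0.5] open 0.0492 29.991772770881653
yaw of -toolx -11.98 z [ 0.002  0.001 -1.   ]
445 ((542.967529296875, 217.47344970703125), (76.51626586914062, 91.37665557861328), 78.01313018798828) [0.54825336 0.20587999 0.06783961] slopes [0.0265357  0.25475685 0.06417399]
```

Emit:
play_rows(slide=[[0,0,-0.03],[0,0,-0.06],[0,0,-0.08],[0,0,-0.08],[0,0,-0.06],[0,0,-0.03],[0,0,0],[0,0,0]], twist=[[0,0,0],[0,0,0],[0,0,0],[0,0,0],[0,0,0],[0,0,0],[0,0,0],[0,0,0]])

```text
t: 13.95
tool_pos: [0.4612, 0.2333, 0.1346]
orientation: [-0.328, -3.124, 0.0]
force: [0.2, 0.5, -0.7]
opening: 0.049
gripper_force: 30.0
```

```bash
python3 g.py
python3 - <<'E'
from h import *
p,d=look('scene');cv2.imwrite('pics/c5.png',cv2.resize(p[100:255,250:390][:,:,::-1],None,fx=3.8,fy=3.8,interpolation=cv2.INTER_CUBIC))
E
```

```text
t 13.95 pos [0.4612 0.2333 0.1346] stand xy mm [-116.2   -0.5] F [ 0.2  0.5 -0.7] open 0.049 29.991835355758667
yaw of -toolx -11.99 z [-0.001 -0.    -1.   ]
```

View pics/c5.png

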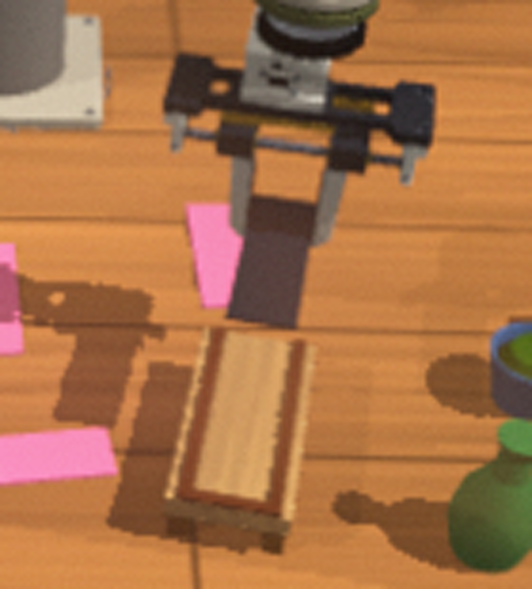

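The slate is held clear of the stand, between the fingers at crop (270,260), and looks level. I'll carry it over.

Emit:
play_rows(slide=[[-0.02,-0.05,0],[-0.03,-0.08,0],[-0.045,-0.115,0],[-0.045,-0.115,0],[-0.045,-0.115,0],[-0.045,-0.115,0],[-0.045,-0.115,0],[-0.045,-0.115,0]], twist=[[0,0,0],[0,0,0],[0,0,0],[0,0,0],[0,0,0],[0,0,0],[0,0,0],[0,0,0]])

```text
t: 14.8
tool_pos: [0.4965, 0.0141, 0.1343]
orientation: [-0.328, -3.123, 0.001]
force: [0.5, -0.5, -1.0]
opening: 0.0492
gripper_force: 30.0
```

Emit:
play_rows(slide=[[-0.045,-0.115,0],[-0.045,-0.115,0],[-0.045,-0.115,0],[-0.045,-0.115,0],[-0.045,-0.115,0],[-0.03,-0.08,0],[-0.02,-0.05,0],[0,0,0]], twist=[[0,0,0],[0,0,0],[0,0,0],[0,0,0],[0,0,0],[0,0,0],[0,0,0],[0,0,0]])

```text
t: 15.6
tool_pos: [0.5272, -0.1721, 0.1345]
orientation: [-0.331, -3.123, 0.0]
force: [0.4, 0.4, 0.4]
opening: 0.0485
gripper_force: 30.0
```

Emit:
play_rows(slide=[[0,0,0],[0,0,0],[0,0,0],[0,0,0],[0,0,0],[0,0,0],[0,0,0],[0,0,0]], twist=[[0,0,0],[0,0,0],[0,0,0],[0,0,0],[0,0,0],[0,0,0],[0,0,0],[0,0,0]])

```text
t: 16.4
tool_pos: [0.5278, -0.1704, 0.1352]
orientation: [0.328, 3.124, 0.0]
force: [-0.1, 1.0, 0.4]
opening: 0.0491
gripper_force: 30.0
```

```bash
python3 g.py
python3 - <<'E'
from h import *
p,d=look('scene');np.savez('s6.npz',p=p,d=d);X=cloud('scene',d)
s=robot.read_state();t=s['tool_pos'];a=np.radians(-12);ex=np.array([np.cos(a),np.sin(a)]);ey=np.array([-ex[1],ex[0]])
D=X[...,:2]-t[:2];x=D@ex*1e3;y=D@ey*1e3;z=X[...,2]-t[2]
q=p.astype(int);m=(abs(z-.019)<.03)&(x>15)&(x<160)&(abs(y)<40)&(q.max(2)-q.min(2)<45)
print(m.sum(),'x',np.percentile(x[m],[1,50,99]),'y',np.percentile(y[m],[1,50,99]))
for lo in range(15,135,15):
    k=m&(x>=lo)&(x<lo+15)
    if k.sum():print(lo,k.sum(),'z rel tcp mm',(np.median(z[k])*1e3).round(1))
cv2.imwrite('pics/c6.png',cv2.resize(p[110:260,100:260][:,:,::-1],None,fx=3.8,fy=3.8,interpolation=cv2.INTER_CUBIC))
E
```

```text
t 16.4 pos [ 0.5278 -0.1704  0.1352] stand xy mm [  32.9 -381.5] F [-0.1  1.   0.4] open 0.0491 29.991898834705353
yaw of -toolx -11.98 z [ 0.  0. -1.]
526 x [ 16.93213085  76.93974641 128.56873864] y [-23.68898449   0.76515345  25.00142277]
15 57 z rel tcp mm 18.2
30 65 z rel tcp mm 18.3
45 66 z rel tcp mm 18.2
60 67 z rel tcp mm 17.8
75 68 z rel tcp mm 17.9
90 75 z rel tcp mm 17.3
105 71 z rel tcp mm 17.0
120 57 z rel tcp mm 16.8
```

View pics/c6.png

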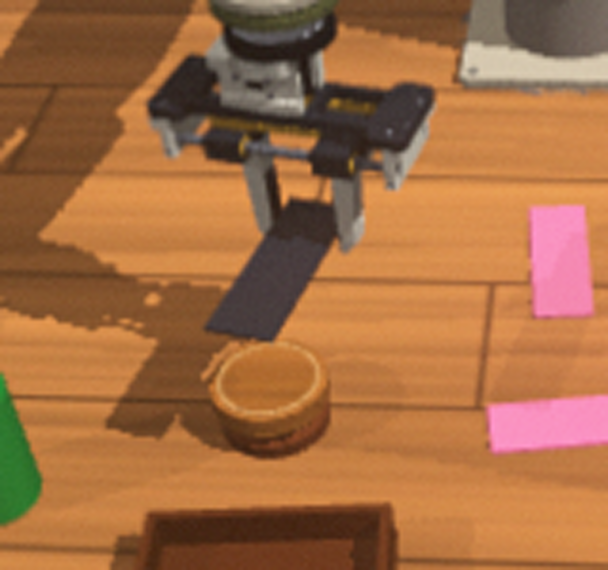

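The slate is level, with its centre about 54 mm ahead of the TCP. I'll check the turntable centre with the second camera while computing the last offset.

Run:
```python
from h import *
for n,fn in(('scene','s6.npz'),('scene','scene1.npz'),('top','top1.npz')):
    f=np.load(fn);X=cloud(n,f['d'])
    m=(abs(X[...,2]-.045)<.004)&(np.hypot(X[...,0]-.584,X[...,1]+.203)<.065)
    Q=X[m][:,:2];print(n,m.sum(),(Q.min(0)+Q.max(0))/2,np.ptp(Q,axis=0),Q.mean(0),np.median(X[m][:,2]))
```

```text
scene 545 [ 0.58622823 -0.20554463] [0.09296741 0.08960927] [ 0.58875565 -0.20531667] 0.04464752725258636
scene 540 [ 0.58734428 -0.20587014] [0.0901736  0.08895343] [ 0.58837714 -0.20550579] 0.044591094336313364
top 518 [ 0.58317005 -0.20248223] [0.09168085 0.08866976] [ 0.58320773 -0.20272568] 0.04465693171031415
```

Emit:
play_rows(slide=[[-0.02,-0.05,0],[-0.017,-0.037,0],[0,0,0.06],[0,0,0.1],[0,0,0.1],[0,0,0.08],[0,0,0.04],[0,0,0]], twist=[[0,0,0],[0,0,0],[0,0,0],[0,0,0],[0,0,0],[0,0,0],[0,0,0],[0,0,0]])

```text
t: 17.25
tool_pos: [0.5306, -0.193, 0.0376]
orientation: [-0.328, -3.12, -0.002]
force: [-0.0, -0.1, -0.2]
opening: 0.0494
gripper_force: 30.0
```

Emit:
play_rows(slide=[[0,0,0],[0,0,0],[0,0,0],[0,0,0],[0,0,0],[0,0,0],[0,0,0],[0,0,0]], twist=[[0,0,0],[0,0,0],[0,0,0],[0,0,0],[0,0,0],[0,0,0],[0,0,0],[0,0,0]])

```text
t: 18.05
tool_pos: [0.5323, -0.1936, 0.0401]
orientation: [-0.328, -3.124, -0.0]
force: [0.3, 0.7, -0.6]
opening: 0.049
gripper_force: 30.0
```

```bash
python3 g.py;  python3 pose.py 305 160 365 225 c7.png
```

```text
t 18.05 pos [ 0.5323 -0.1936  0.0401] stand xy mm [  42.1 -403.3] F [ 0.3  0.7 -0.6] open 0.049 29.991808533668518
yaw of -toolx -11.98 z [-0.  0. -1.]
55 ((630.18701171875, -190.48927307128906), (14.778425216674805, 67.69435119628906), 63.492332458496094) [ 0.63976989 -0.19508254  0.05766977] slopes [-0.00988151  0.05423705  0.05759704]
```

View pics/c7.png

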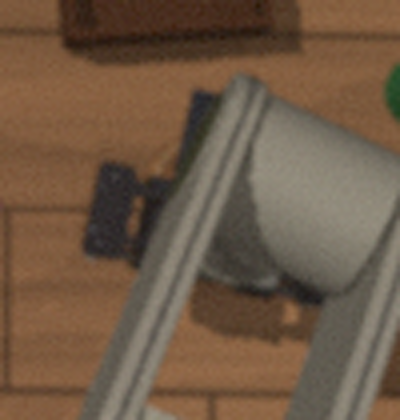

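The arm hides the slate from above; only its far end at crop (205,110) shows. I'll lower it by force.

Emit:
play_rows(slide=[[0,0,0.012],[0,0,0.012],[0,0,0.004],[0,0,0],[0,0,0],[0,0,0],[0,0,0],[0,0,0]], twist=[[0,0,0],[0,0,0],[0,0,0],[0,0,0],[0,0,0],[0,0,0],[0,0,0],[0,0,0]])

```text
t: 18.9
tool_pos: [0.5324, -0.1937, 0.0332]
orientation: [0.328, 3.124, -0.0]
force: [0.2, -0.0, -0.4]
opening: 0.0494
gripper_force: 30.0
```

Emit:
play_rows(slide=[[0,0,0.004],[0,0,0],[0,0,0],[0,0,0.002],[0,0,0],[0,0,0],[0,0,0],[0,0,0]], twist=[[0,0,0],[0,0,0],[0,0,0],[0,0,0],[0,0,0],[0,0,0],[0,0,0],[0,0,0]])

```text
t: 19.7
tool_pos: [0.5324, -0.1937, 0.0316]
orientation: [0.328, 3.124, -0.0]
force: [0.2, 1.1, -0.7]
opening: 0.0491
gripper_force: 30.0
```

Emit:
play_rows(slide=[[0,0,0.003],[0,0,0],[0,0,0],[0,0,0],[0,0,0],[0,0,0],[0,0,0],[0,0,0]], twist=[[0,0,0],[0,0,0],[0,0,0],[0,0,0],[0,0,0],[0,0,0],[0,0,0],[0,0,0]])

```text
t: 20.5
tool_pos: [0.5324, -0.1937, 0.0309]
orientation: [0.328, 3.124, -0.0]
force: [-0.8, 0.6, 0.6]
opening: 0.0494
gripper_force: 30.0
```

Emit:
play_rows(slide=[[0,0,0.003],[0,0,0],[0,0,0],[0,0,0],[0,0,0],[0,0,0],[0,0,0],[0,0,0]], twist=[[0,0,0],[0,0,0],[0,0,0],[0,0,0],[0,0,0],[0,0,0],[0,0,0],[0,0,0]])

```text
t: 21.3
tool_pos: [0.5324, -0.1936, 0.0301]
orientation: [-0.328, -3.124, 0.0]
force: [-0.1, 0.3, -0.3]
opening: 0.0493
gripper_force: 30.0
```

Emit:
play_rows(slide=[[0,0,0.003],[0,0,0],[0,0,0],[0,0,0],[0,0,0],[0,0,0],[0,0,0],[0,0,0]], twist=[[0,0,0],[0,0,0],[0,0,0],[0,0,0],[0,0,0],[0,0,0],[0,0,0],[0,0,0]])

```text
t: 22.1
tool_pos: [0.5324, -0.1937, 0.0294]
orientation: [0.328, 3.124, -0.0]
force: [0.8, -0.5, -1.0]
opening: 0.0488
gripper_force: 30.0
```

Run:
```python
from h import *
p,d=look('scene');cv2.imwrite('pics/c8.png',cv2.resize(p[140:250,120:230][:,:,::-1],None,fx=5.4,fy=5.4,interpolation=cv2.INTER_CUBIC))
```

```text
(no output)
```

View pics/c8.png

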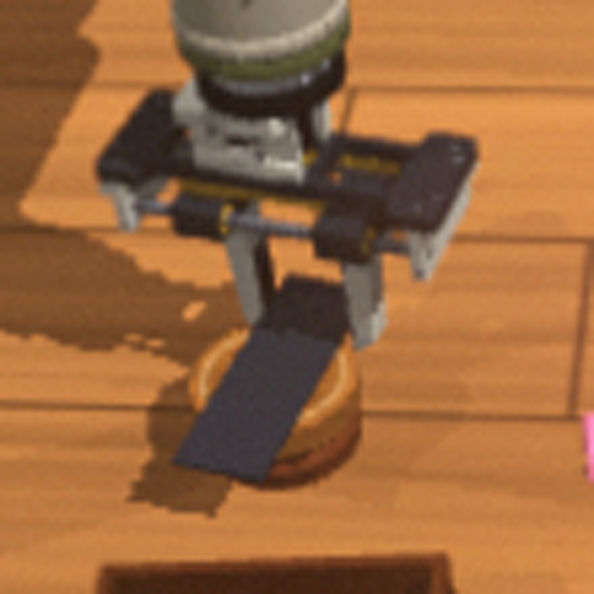

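The slate lies over the disc's middle, from about (310,290) to (220,465) in the crop. A little further down to touch.

Emit:
play_rows(slide=[[0,0,0.002],[0,0,0],[0,0,0],[0,0,0],[0,0,0],[0,0,0],[0,0,0],[0,0,0]], twist=[[0,0,0],[0,0,0],[0,0,0],[0,0,0],[0,0,0],[0,0,0],[0,0,0],[0,0,0]])

```text
t: 22.95
tool_pos: [0.5324, -0.1937, 0.029]
orientation: [0.328, 3.124, -0.0]
force: [-1.6, 0.1, 4.2]
opening: 0.0493
gripper_force: 30.0
```

Emit:
play_rows(slide=[[0,0,0.002],[0,0,0],[0,0,0],[0,0,0],[0,0,0],[0,0,0],[0,0,0],[0,0,0]], twist=[[0,0,0],[0,0,0],[0,0,0],[0,0,0],[0,0,0],[0,0,0],[0,0,0],[0,0,0]])

```text
t: 23.75
tool_pos: [0.5324, -0.1937, 0.0288]
orientation: [0.328, 3.124, -0.0]
force: [-2.2, 2.0, 6.0]
opening: 0.0488
gripper_force: 30.0
```

Emit:
play_rows(slide=[[0,0,-0.002],[0,0,0],[0,0,0],[0,0,0],[0,0,0],[0,0,0],[0,0,0],[0,0,0]], twist=[[0,0,0],[0,0,0],[0,0,0],[0,0,0],[0,0,0],[0,0,0],[0,0,0],[0,0,0]], force=5)

```text
t: 24.55
tool_pos: [0.5323, -0.1936, 0.0288]
orientation: [-0.328, -3.124, -0.0]
force: [-0.9, -0.5, 0.3]
opening: 0.0499
gripper_force: 5.0
```

Emit:
play_rows(slide=[[0,0,0],[0,0,0],[0,0,0],[0,0,0],[0,0,0],[0,0,0],[0,0,0],[0,0,0]], twist=[[0,0,0],[0,0,0],[0,0,0],[0,0,0],[0,0,0],[0,0,0],[0,0,0],[0,0,0]], fingers=-0.7)

```text
t: 25.35
tool_pos: [0.5323, -0.1937, 0.0289]
orientation: [-0.328, -3.124, 0.0]
force: [0.0, -0.3, -0.2]
opening: 0.0792
gripper_force: 0.0
```

```bash
python3 g.py
```

```text
t 25.35 pos [ 0.5323 -0.1937  0.0289] stand xy mm [  42.1 -403.3] F [ 0.  -0.3 -0.2] open 0.0792 0.0
yaw of -toolx -11.98 z [-0. -0. -1.]
```

Released. Next: straight up, then back towards the robot for an unobstructed view.

Emit:
play_rows(slide=[[0,0,-0.04],[0,0,-0.1],[0,0,-0.15],[0,0,-0.15],[0,0,-0.15],[0,0,-0.1],[0,0,0],[0,0,0]], twist=[[0,0,0],[0,0,0],[0,0,0],[0,0,0],[0,0,0],[0,0,0],[0,0,0],[0,0,0]])

```text
t: 26.15
tool_pos: [0.5328, -0.1939, 0.2025]
orientation: [0.328, 3.123, -0.001]
force: [0.1, 0.4, -0.3]
opening: 0.0792
gripper_force: 0.0
```

Emit:
play_rows(slide=[[0.0,0.15,0],[0.0,0.15,0],[0.0,0.15,0],[0,0.15,0],[0,0.15,0],[0,0.15,0],[0,0.1,0],[0,0,0]], twist=[[0,0,0],[0,0,0],[0,0,0],[0,0,0],[0,0,0],[0,0,0],[0,0,0],[0,0,0]])

```text
t: 26.95
tool_pos: [0.5833, 0.0541, 0.1992]
orientation: [-0.322, -3.122, -0.001]
force: [-0.2, -0.2, -0.6]
opening: 0.0791
gripper_force: 0.0
```

```bash
python3 pose.py 305 160 365 225 c9.png
```

```text
696 ((581.5392456054688, -202.73910522460938), (50.956512451171875, 150.7501220703125), 77.42269897460938) [ 0.57973157 -0.20272454  0.04720978] slopes [0.00394607 0.00529369 0.04723031]
```

View pics/c9.png

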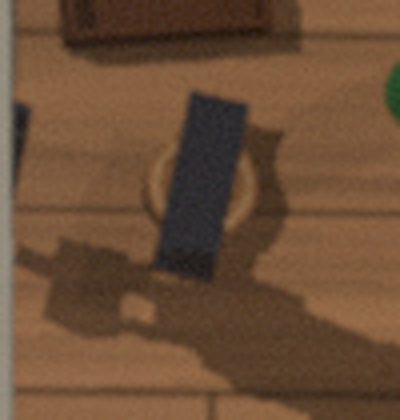

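The slate lies flat on the turntable. In the same camera it measures within about 2 mm of the turntable's centre, so I'll hand it in.

```bash
python3 -c "
from plant import robot
print(robot.close_job())"
```

```text
the job is handed in; nothing more can be done
None
```

The job is handed in, with no verdict shown: the slate was slid out about 42 mm under a light press (readings up to 8 N), pinched by its long edges, and laid flat on the turntable within about 2 mm of centre, at about 27 s.

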